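Load the sight glass and screw its ring snug

TASK

Slide the loose glass disc along the loading deck of the holder, without lifting it off, until it drops flat into the round cell, then swing the bridge fully over it against its stop, and screw the brass ring down (clockwise from above) until it is snug on the glass. Do not overtighten: the glass cracks. Leave the tape roll, the spanner and the check weight where they are.

Things in the scene. Friction and masses are not known exactly. Their poses are not given: they have to be found in the camera images.
- holder: Sight-glass holder fixed on the table: aluminium base 170 x 230 x 14 mm. Origin: underside, straight below the middle of the cell; z up. The base reaches from x -60 to +110 and y -50 to +180 mm in this frame. Its flat loading deck, top 14 mm above the table, runs from the cell along the holder's +y axis.
- cell (a point): Middle of the mouth of the cell, level with the deck: a round recess 53 mm across and 8 mm deep. Axes as the holder's (z up). A half-round rail 4 mm high closes its -y side.
- throat (a point): Point on the deck, 50 mm from the cell at holder y = +50 mm, where the guide rails narrow. The steel rails stand 4 mm above the deck: inner faces at x = +-27 mm from y = 0 to 50 mm, flaring out to x = +-49 mm at y = 85 mm, then straight to an end rail at y = 173 mm.
- glass: Loose clear glass disc, 50 mm across, 8 mm thick, about 42 g, lying on the loading deck between the rails. Origin at its centre, half-way up; z is its axis. Seated, its top is flush with the deck and its origin 4 mm below point cell.
- bridge (a joint): Swing bridge, a grey flat arm on an upright pivot, carrying the ring. 0 = closed, on its stop, pointing to the holder's -x, the ring exactly over the cell; grows to 1.75 rad as it opens, counter-clockwise from above (towards the holder's -y). Its top lies 29 mm above the table. Light friction (0.06 N m); it stays where it is left.
- pivot (a point): On the bridge's pivot axis, at holder x = +78, y = 0 mm, 29 mm above the table (the post's cap stands 8 mm higher).
- stud (a point): Steel push stud upright at the bridge's outer end, 10 mm across, 128 mm from the pivot axis; it stands from 29 to 46 mm above the table, this point 40 mm above it.
- ring: Brass retaining ring in the bridge, its axis 78 mm from the pivot. Origin on its axis, under its flange (30 mm above the table); z up. Flange 56 mm across, 8 mm high. It turns in place, clockwise from above to tighten: the threaded sleeve below it, 44 mm across and hidden in the bridge, comes down 3.5 mm per radian onto the glass.
- pin_a (a point): Middle of the first of two upright steel pins on the ring's flange, 8 mm across, 24 mm from the ring's axis, on opposite sides. Pins stand from 38 to 60 mm above the table, this point 48 mm. Pushing a pin round on the side away from the pivot keeps the bridge on its stop; on the pivot's side it swings the bridge open.
- pin_b (a point): Middle of the opposite pin, alike. The ring runs against a steady 0.07 N m and stays where it is left; how far it is already screwed down is unknown, 1.2 to 3.2 rad are needed. Once the sleeve meets the seated glass it stiffens quickly: 0.25 to 0.4 N m in all (10 to 16 N square on one pin) is snug; the glass cracks above 60 N between ring and glass.
- electrical_tape: Black roll of tape, 59 mm across, 19 mm high, a bystander. Origin at its underside.
- spanner: Steel spanner lying flat, 154 mm long, a bystander. Origin at its underside.
- check_weight: Knobbed brass-coloured weight, 31 mm across, 49 mm high, a bystander. Origin at its underside.

How it is judged:
On the way, in this order (a step that is already met when the one before it is completed fails the run):
1. the glass lies flat in the cell (horizontal distance between glass and cell below 0.0035 m and z of glass in the frame of cell below -0.0025 m and angle between glass's own z axis and vertical below 0.06 rad), for 0.2 s.
2. the bridge is swung over the seated glass, on its stop (all of step 1 and value of joint bridge below 0.06 rad), for 0.2 s.
3. the ring bears firmly on the glass (all of step 2 and contact force between ring and glass above 8 N), for 0.2 s.
At the end, for the whole second after the job is handed in: the glass lies flat in the cell (centre within 3.5 mm of the cell's axis, at least 2.5 mm below the mouth, tilt under 0.06 rad) and at rest, the bridge stands within 0.06 rad of its stop, and the ring presses on the glass with more than 8 N (all of step 3 and linear speed of glass below 0.01 m/s); the robot touches nothing.
It fails at once if the glass is lifted off the deck by more than 16 mm (z of glass in the frame of cell above 0.02 m).
It fails at once if the ring is overtightened: more than 60 N on the glass (contact force between ring and glass above 60 N).
It fails at once if the tape roll is moved by more than 30 mm (distance of electrical_tape from where it was at the start of the episode above 0.03 m).
It fails at once if the spanner is moved by more than 30 mm (distance of spanner from where it was at the start of the episode above 0.03 m).
It fails at once if the check weight is moved by more than 30 mm (distance of check_weight from where it was at the start of the episode above 0.03 m).
It also fails if it takes over 69 s, if anything falls off the work surface, if the arm or the gripper's body presses on something with over 40 N, if the wrist force passes 120 N, or if a joint passes its speed limit or range.

ROBOT

A 7-joint arm with a two-finger parallel gripper is mounted at the origin on a cart in front of the work surface, level with it; the furniture and walls round the work are solid. World frame = base frame: x ahead of the robot, y to its left, z up, the work surface at z = 0. Lengths are in m, angles in rad, forces in N, time in s.
With the tool pointing down it reaches from about 0.35 to 0.9 m from the base axis. Payload 7.2 kg.
Tool frame: the origin (TCP) lies at the very end of the fingers, on their centre line; the grasp point (between the pads) lies ctrl.pinch_z behind it (ctrl.pinch_z is the distance from the TCP to the grasp point, in m); z points along the fingers, x is the direction in which the jaws open and shut, and the axes are right-handed (so a half turn about z gives the same grasp; the last joint's range is limited). The gripper opens to 85 mm and grips with 20 to 120 N. Pads are 22 mm wide; open, the fingers measure 114 mm over their backs; the gripper's body (76 mm by 85 mm) begins 54 mm behind the grasp point. The pads swing forward as they close: fully open they stand 13 mm farther back than shut.
Start: joints at [-1.317, 0.411, -0.013, 1.596, 0.006, 1.134, -0.082], TCP at [0.198, 0.593, 0.231] pointing down, gripper open.
Joint ranges: [-2.95, 2.95], [-0.29, 1.99], [-1.47, 1.44], [0.14, 2.54], [-1.03, 4.17], [0.13, 1.85], [-2.86, 2.86]. Speed limits (rad/s): [2.39, 2.39, 3.01, 3.01, 3.14, 3.14, 3.14].

INTERFACE

Orientations are given as a unit quaternion [x, y, z, w].
In Python, from workcell import ctrl gives the robot as it stands.
- The arm moves only by the shell command python3 -m inch 'ROWS' [FORCE]. ROWS is JSON, a list of rows, each an object of numbers: "claw": the gripper command: -1 is fully open, 1 is shut, values between are in proportion; "tx", "ty", "tz": the shift along the tool's x, y, z normalised to -1 to 1, where 1 is 0.025 m; "wx", "wy", "wz": the turn, a rotation vector about the tool's x, y, z normalised to -1 to 1, where 1 is 5 degrees. In form: [{"claw": .., "tx": .., "ty": .., "tz": .., "wx": .., "wy": .., "wz": ..}, ...]. A call has 1 to 8 rows; each row shifts and turns the commanded pose from where the row before left it, along the tool's axes as they then stand; what a row does not reach is not made up. A row lasts 1/8 s, in which the tool goes at most 62.5 mm and 10.7 degrees, less where a joint would pass 70% of its speed; a pose out of reach is approached as far as the arm can. A call with a number of a shift or a turn outside -1 to 1 is refused whole. A call with a gripper value outside its range is refused whole. The fingers move at their own pace and stop on an object; FORCE is the grip in N (left out, the last holds). Time passes only in rows, so rows that do not move let the fingers close. It gives the time, the measured TCP pose, the force and the opening at its end, in the units of the state.
- ctrl.read_state(): the state, without advancing time (a new reading comes with each control period).
- ctrl.snapshot(name): name is "scene" or "top" or "wrist"; returns a dict with "img" (420x560x3 uint8, blue, green, red), "mtx" (3x3 intrinsics, pixels), "dist" ([k1, k2, p1, p2, k3] as OpenCV has them; the pictures are not rectified), "rvec" (rotation vector, rad) and "tvec" (3), from world to camera coordinates, as OpenCV has them. Camera axes: x right, y down, z forward; pixel columns grow to the right and rows downward; lengths in m; the calibration is good to about 2 mm. A picture is of the moment at which its call begins. There is no depth.
- ctrl.close_job(): hands the job in, once; it reports no verdict.
The state is a dict: "t": time; "joints": joint angles; "joint_velocities": joint speeds; "effort": joint torques, N m; "eef_pos": TCP position; "eef_rot": TCP orientation; "wrist_force": force on the tool from outside, world axes, zero at the start; "wrist_torque": the same for the moment, N m; "finger_gap": finger opening in m.
Only numpy, scipy, OpenCV 4.12 (cv2) and the standard library are available. Lean on these libraries where they do the work, as an engineer would, in place of code of your own. Each camera call takes 0.05 s, during which the arm holds its last target. There are 200 camera calls.

## Working session

There is one attempt and no reset: what is moved stays moved. The work goes in short steps, Python scripts to look and compute and a shell command to move; the robot and the scene stay as the last step left them, time stands still between calls to the robot, and variables do not carry over. Pictures are saved under pics/ and viewed, about 8 in all and at most 12, crops included, and the job is handed in when it is done.

```bash
mkdir -p pics; ls; cat > h.py <<'E'
import numpy as np, cv2
from workcell import ctrl
from scipy.spatial.transform import Rotation as R
def snap(n,f=None):
    s=ctrl.snapshot(n)
    if f: cv2.imwrite('pics/'+f,s['img'])
    return s
def ray(s,uv,z):
    p=cv2.undistortPoints(np.array(uv,float).reshape(-1,1,2),s['mtx'],s['dist']).reshape(-1,2)
    M=cv2.Rodrigues(np.array(s['rvec'],float))[0]; t=np.array(s['tvec'],float).ravel()
    c=-M.T@t; d=np.c_[p,np.ones(len(p))]@M
    return c+d*((z-c[2])/d[:,2])[:,None]
def proj(s,P):
    return cv2.projectPoints(np.array(P,float).reshape(-1,1,3),np.array(s['rvec'],float),np.array(s['tvec'],float),s['mtx'],s['dist'])[0].reshape(-1,2)
E
python3 - <<'E'
from h import *
a=snap('top','top0.png');b=snap('scene','scene0.png')
st=ctrl.read_state();print(st['t'],st['eef_pos'],st['eef_rot'],st['finger_gap'],ctrl.pinch_z)
for s in(a,b):
    M=cv2.Rodrigues(np.array(s['rvec'],float))[0];print(-M.T@np.array(s['tvec']).ravel(),s['mtx'][0])
E
```

```text
pics
0.1 [0.19755592 0.59249264 0.23051812] [ 8.11235274e-01  5.84719420e-01 -5.63647217e-04  4.61202594e-04] 0.08542891832295767 0.0187
[0.37693423 0.02659974 1.09586659] [449.23398156   0.         283.27672916]
[-0.13474005  0.6203854   0.45609265] [449.25226222   0.         279.91309267]
```

View pics/top0.png

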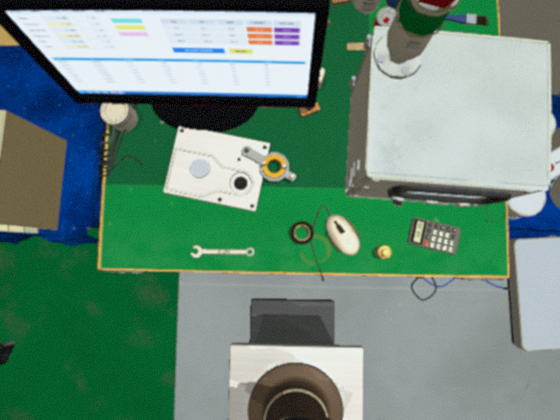

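View pics/scene0.png

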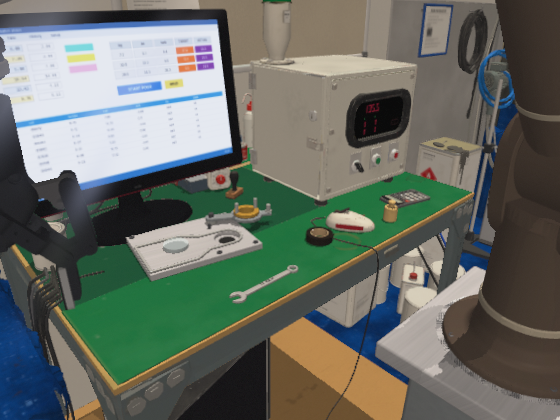

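The top view shows the holder at about (165-270, 125-210): the glass near (200,169), the cell at (241,183), the ring at (274,166), the pivot near (247,152) and the stud at (291,176). The tape, spanner and weight lie nearer the robot. I'll enlarge it and measure.

```bash
python3 - <<'E'
from h import *
s=snap('top'); im=s['img']
c=im[115:220,155:305]; cv2.imwrite('pics/c1.png',cv2.resize(c,None,fx=5,fy=5,interpolation=cv2.INTER_CUBIC))
for n,uv,z in[('glass',(200,169),.022),('cell',(241,183),.014),('ring',(274,166),.038),('piv',(247,152),.037),('stud',(291,176),.046),('tape',(302,232),.019),('sp',(222,252),0),('wt',(383,252),.03),('monitor base',(215,125),.0)]:
    print(n,ray(s,uv,z).round(3))
h=cv2.cvtColor(im,cv2.COLOR_BGR2HSV)
m=((h[...,1]<50)&(h[...,2]>150)).astype(np.uint8); m[:110]=0;m[230:]=0;m[:,:150]=0;m[:,310:]=0
cs=max(cv2.findContours(m,0,1)[0],key=cv2.contourArea)
q=cv2.approxPolyDP(cv2.convexHull(cs),4,True).reshape(-1,2);print(q,ray(s,q,.014).round(3))
E
```

```text
glass [[0.57  0.242 0.022]]
cell [[0.538 0.142 0.014]]
ring [[0.577 0.062 0.038]]
piv [[0.61  0.127 0.037]]
stud [[0.553 0.021 0.046]]
tape [[ 0.422 -0.008  0.019]]
sp [[0.37  0.185 0.   ]]
wt [[ 0.378 -0.2    0.03 ]]
monitor base [[0.686 0.214 0.   ]]
[[163 190]
 [179 127]
 [267 142]
 [295 175]
 [255 210]] [[0.517 0.333 0.014]
 [0.676 0.301 0.014]
 [0.641 0.081 0.014]
 [0.561 0.011 0.014]
 [0.473 0.106 0.014]]
```

View pics/c1.png

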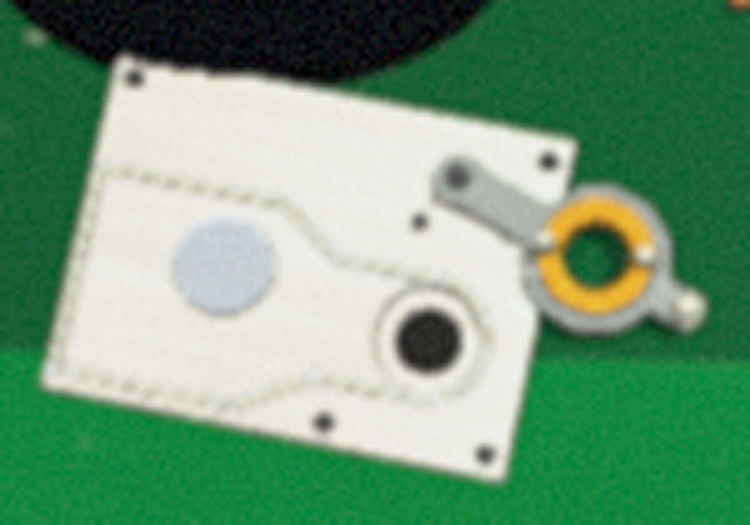

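The cell is at about (0.538, 0.143) and the holder yaw is about -0.19. The glass sits at about (12, 104) mm in the holder frame, and the bridge is open by about 1.3 rad. Pivot distance, base edges and ring/stud radii match the given sizes. I'll move over the deck now.

```bash
python3 -m inch '[{"claw":-1,"tx":-0.46,"ty":0.98},{"claw":-1,"tx":-0.46,"ty":0.98},{"claw":-1,"tx":-0.46,"ty":0.98},{"claw":-1,"tx":-0.46,"ty":0.98},{"claw":-1,"tx":-0.46,"ty":0.98},{"claw":-1,"tx":-0.46,"ty":0.98},{"claw":-1,"tx":-0.46,"ty":0.98},{"claw":-1,"tx":-0.46,"ty":0.98}]'
python3 -m inch '[{"claw":-1,"tx":-0.46,"ty":0.98},{"claw":-1,"tx":-0.46,"ty":0.98},{"claw":-1,"tx":-0.46,"ty":0.98},{"claw":-1,"tx":-0.46,"ty":0.98},{"claw":-1,"tx":-0.46,"ty":0.98},{"claw":-1,"tx":-0.46,"ty":0.98},{"claw":0,"tx":-0.46,"ty":0.98,"wz":1},{"claw":0,"wz":1}]'
python3 -m inch '[{"claw":0.5,"wz":1},{"claw":0.5,"wz":1},{"claw":0.5,"wz":1},{"claw":0.5,"wz":1},{"claw":0.5,"wz":1},{"claw":0.5,"wz":1},{"claw":0.5,"wz":1},{"claw":0.5,"wz":1}]'
python3 -m inch '[{"claw":0.5,"wz":1},{"claw":0.5,"wz":1},{"claw":0.5,"wz":1},{"claw":0.5,"wz":1},{"claw":0.5,"wz":1},{"claw":0.5,"wz":1},{"claw":0.5,"wz":0.5},{"claw":0.5}]'
python3 - <<'E'
from h import *
s=snap('wrist','w1.png')
st=ctrl.read_state();print(st['t'],st['eef_pos'],R.from_quat(st['eef_rot']).as_matrix().round(3),st['finger_gap'],st['wrist_force'],st['joints'])
E
```

```text
0.2 [0.19762675 0.59262668 0.23076833] [[ 0.316  0.949 -0.   ]
 [ 0.949 -0.316 -0.001]
 [-0.001  0.    -1.   ]] 0.08579312897413381 [-0.62351667  0.57211573  0.22494711] [-1.31717465  0.41162798 -0.01270164  1.59668801  0.0056108   1.13430418
 -0.08222328]$[0]: bad value
$[0]: bad value
$[0]: bad value
$[0]: bad value
```

View pics/w1.png

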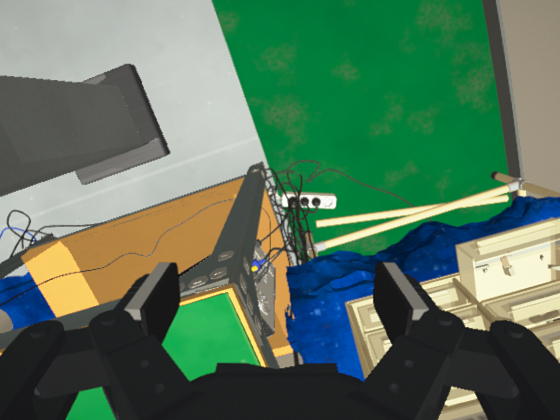

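The first call moved nothing because every key must be given; only a wrist reference picture came out of it, with the fingers at the bottom of the image. I'll send full rows.

```bash
python3 -m inch '[{"claw":-1,"tx":-0.46,"ty":0.98,"tz":0,"wx":0,"wy":0,"wz":0},{"claw":-1,"tx":-0.46,"ty":0.98,"tz":0,"wx":0,"wy":0,"wz":0},{"claw":-1,"tx":-0.46,"ty":0.98,"tz":0,"wx":0,"wy":0,"wz":0},{"claw":-1,"tx":-0.46,"ty":0.98,"tz":0,"wx":0,"wy":0,"wz":0},{"claw":-1,"tx":-0.46,"ty":0.98,"tz":0,"wx":0,"wy":0,"wz":0},{"claw":-1,"tx":-0.46,"ty":0.98,"tz":0,"wx":0,"wy":0,"wz":0},{"claw":-1,"tx":-0.46,"ty":0.98,"tz":0,"wx":0,"wy":0,"wz":0},{"claw":-1,"tx":-0.46,"ty":0.98,"tz":0,"wx":0,"wy":0,"wz":0}]'
python3 -m inch '[{"claw":-1,"tx":-0.46,"ty":0.98,"tz":0,"wx":0,"wy":0,"wz":0},{"claw":-1,"tx":-0.46,"ty":0.98,"tz":0,"wx":0,"wy":0,"wz":0},{"claw":-1,"tx":-0.46,"ty":0.98,"tz":0,"wx":0,"wy":0,"wz":0},{"claw":-1,"tx":-0.46,"ty":0.98,"tz":0,"wx":0,"wy":0,"wz":0},{"claw":-1,"tx":-0.46,"ty":0.98,"tz":0,"wx":0,"wy":0,"wz":0},{"claw":-1,"tx":-0.46,"ty":0.98,"tz":0,"wx":0,"wy":0,"wz":0},{"claw":0.5,"tx":-0.46,"ty":0.98,"tz":0,"wx":0,"wy":0,"wz":1},{"claw":0.5,"tx":0,"ty":0,"tz":0,"wx":0,"wy":0,"wz":1}]'
python3 -m inch '[{"claw":0.5,"tx":0,"ty":0,"tz":0,"wx":0,"wy":0,"wz":1},{"claw":0.5,"tx":0,"ty":0,"tz":0,"wx":0,"wy":0,"wz":1},{"claw":0.5,"tx":0,"ty":0,"tz":0,"wx":0,"wy":0,"wz":1},{"claw":0.5,"tx":0,"ty":0,"tz":0,"wx":0,"wy":0,"wz":1},{"claw":0.5,"tx":0,"ty":0,"tz":0,"wx":0,"wy":0,"wz":1},{"claw":0.5,"tx":0,"ty":0,"tz":0,"wx":0,"wy":0,"wz":1},{"claw":0.5,"tx":0,"ty":0,"tz":0,"wx":0,"wy":0,"wz":1},{"claw":0.5,"tx":0,"ty":0,"tz":0,"wx":0,"wy":0,"wz":1}]'
python3 -m inch '[{"claw":0.5,"tx":0,"ty":0,"tz":0,"wx":0,"wy":0,"wz":1},{"claw":0.5,"tx":0,"ty":0,"tz":0,"wx":0,"wy":0,"wz":1},{"claw":0.5,"tx":0,"ty":0,"tz":0,"wx":0,"wy":0,"wz":1},{"claw":0.5,"tx":0,"ty":0,"tz":0,"wx":0,"wy":0,"wz":1},{"claw":0.5,"tx":0,"ty":0,"tz":0,"wx":0,"wy":0,"wz":1},{"claw":0.5,"tx":0,"ty":0,"tz":0,"wx":0,"wy":0,"wz":1},{"claw":0.5,"tx":0,"ty":0,"tz":0,"wx":0,"wy":0,"wz":0.5},{"claw":0.5,"tx":0,"ty":0,"tz":0,"wx":0,"wy":0,"wz":0}]'
python3 - <<'E'
from h import *
s=snap('wrist','w2.png')
st=ctrl.read_state();print(st['t'],st['eef_pos'],R.from_quat(st['eef_rot']).as_matrix().round(3),st['finger_gap'],st['wrist_force'],st['joints'])
E
```

```text
t: 1.2
eef_pos: [0.355, 0.4429, 0.2312]
eef_rot: [0.811, 0.585, -0.0, 0.0]
wrist_force: [-0.5, 0.5, -0.5]
finger_gap: 0.0858
t: 2.2
eef_pos: [0.4939, 0.3103, 0.2312]
eef_rot: [0.862, 0.507, 0.0, 0.001]
wrist_force: [-0.7, -0.2, 0.5]
finger_gap: 0.0518
t: 3.2
eef_pos: [0.492, 0.3127, 0.2312]
eef_rot: [0.983, 0.184, -0.0, 0.0]
wrist_force: [-0.3, -0.3, -0.9]
finger_gap: 0.0214
t: 4.2
eef_pos: [0.4919, 0.3129, 0.2312]
eef_rot: [0.995, -0.096, 0.0, 0.0]
wrist_force: [-0.5, 0.6, -0.1]
finger_gap: 0.0213
4.25 [0.49190264 0.3129029  0.23120513] [[ 0.982 -0.191 -0.   ]
 [-0.191 -0.982 -0.   ]
 [ 0.     0.    -1.   ]] 0.021094875603494954 [ 0.20194342  0.48775256 -0.74730242] [-0.96975694  0.35219569  0.41922167  1.7242531  -0.15816687  1.09868743
 -0.69302715]
```

View pics/w2.png

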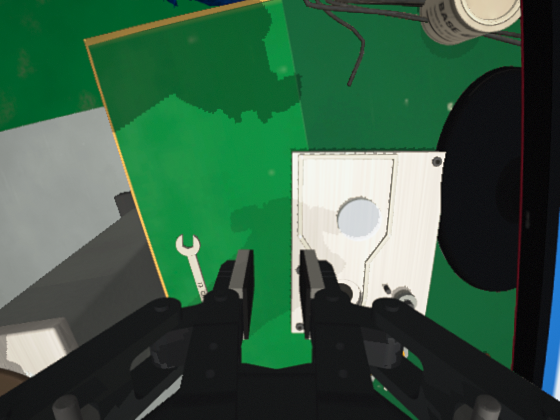

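The wrist view shows the holder nearly square to the tool. Base corners are at (292,151), (444,153) and (293,333), the glass at (358,217), part of the cell at (348,290) and the pivot at (403,297).

```bash
python3 - <<'E'
from h import *
s=snap('wrist'); im=s['img']
hsv=cv2.cvtColor(im,cv2.COLOR_BGR2HSV).astype(int)
m=((hsv[...,1]<70)&(hsv[...,2]>120)).astype(np.uint8)*255
# edges of base: scan
L=[];T=[]
for v in range(165,325,4):
    r=np.where(m[v,275:330]>0)[0]
    if len(r): L.append((275+r[0]-.5,v))
for u in range(305,435,4):
    r=np.where(m[135:200,u]>0)[0]
    if len(r): T.append((u,135+r[0]-.5))
PL=ray(s,L,.014)[:,:2];PT=ray(s,T,.014)[:,:2]
def fit(P):
    f=cv2.fitLine(P.astype(np.float32),cv2.DIST_HUBER,0,.001,.001).ravel();return f[:2],f[2:]
dL,pL=fit(PL);dT,pT=fit(PT)
dL*=np.sign(dL[1]);dT*=np.sign(dT[0])
print('yaw L',np.arctan2(-dL[0],dL[1]),'yaw T',np.arctan2(dT[1],dT[0]))
yaw=np.arctan2(-dL[0],dL[1])
ex=np.array([np.cos(yaw),np.sin(yaw)]);ey=np.array([-ex[1],ex[0]])
A=np.c_[dL,-dT];k=np.linalg.solve(A,pT-pL);c=pL+k[0]*dL
print('corner',c); O=c+.06*ex-.18*ey; print('cell est',O)
# glass: bluish
g=((hsv[...,0]>100)&(hsv[...,0]<130)&(hsv[...,1]>12)&(hsv[...,1]<80)&(hsv[...,2]>150)).astype(np.uint8)
g[:180]=0;g[255:]=0;g[:,:325]=0;g[:,:][:,395:]=0
g=cv2.morphologyEx(g,cv2.MORPH_OPEN,np.ones((3,3)))
cs=max(cv2.findContours(g,0,1)[0],key=cv2.contourArea);e=cv2.fitEllipse(cs);print(e)
G=ray(s,e[0],.02)[0,:2];print('glass',G,'holder',(G-O)@ex,(G-O)@ey)
P=ray(s,(403,297),.037)[0,:2];print('pivot',P,(P-O)@ex,(P-O)@ey)
E
```

```text
yaw L -0.18551107 yaw T -0.18610947
corner [0.5146047 0.3339739]
cell est [0.5403744 0.1459954]Traceback (most recent call last):
  File "<stdin>", line 27, in <module>
ValueError: max() iterable argument is empty
```

```bash
cat >> h.py <<'E'
O=np.array([.5398,.1450]);yaw=-.186
ex=np.array([np.cos(yaw),np.sin(yaw)]);ey=np.array([-ex[1],ex[0]])
def hold(P): d=np.array(P)[:2]-O; return np.array([d@ex,d@ey]).round(4)
def wor(x,y): return (O+x*ex+y*ey).round(4)
def tool(P):  # world point -> tool axes offset in 25 mm units
    st=ctrl.read_state();return (R.from_quat(st['eef_rot']).inv().apply(np.array(P)-st['eef_pos'])/.025).round(2)
E
python3 - <<'E'
from h import *
s=snap('wrist')
G=ray(s,(358,217),.02)[0];print('glass',G,hold(G))
P=ray(s,(403,297),.037)[0];print('pivot',P,hold(P))
C=ray(s,(348,288),.014)[0];print('cellpix',hold(C))
gx,gy=hold(G)
print(tool([*wor(gx,gy+.045),.1]),tool([*wor(gx,gy+.045),.0185]))
E
```

```text
glass [0.57448225 0.24896867 0.02      ] [0.0149 0.1086]
pivot [0.61179627 0.14731621 0.037     ] [0.0703 0.0156]
cellpix [0.0105 0.0147]
[3.72 0.08 5.25] [3.72 0.08 8.51]
```

```bash
python3 - <<'E'
from h import *
s=snap('wrist')
pt=[(-.06,.18,.014),(.11,.18,.014),(-.06,-.05,.014),(.078,0,.037),(0,0,.014),(.0149,.1086,.02),(.049,.173,.018),(-.049,.173,.018)]
P=[[*wor(a,b),z] for a,b,z in pt]
for q,u in zip(pt,proj(s,P)):print(q,u.round(1))
im=s['img'].copy()
for u in proj(s,P): cv2.drawMarker(im,tuple(int(round(x)) for x in u),(0,0,255),cv2.MARKER_CROSS,8,1)
cv2.imwrite('pics/w3.png',cv2.resize(im[130:350,270:470],None,fx=3,fy=2.7))
M=cv2.Rodrigues(np.array(s['rvec'],float))[0];print(-M.T@np.array(s['tvec']).ravel(),M[2])
E
```

```text
(-0.06, 0.18, 0.014) [291.6 152.7]
(0.11, 0.18, 0.014) [447.2 152.7]
(-0.06, -0.05, 0.014) [289.9 332.6]
(0.078, 0, 0.037) [407.9 308.4]
(0, 0, 0.014) [338.8 298.5]
(0.0149, 0.1086, 0.02) [358. 217.]
(0.049, 0.173, 0.018) [392.9 159.6]
(-0.049, 0.173, 0.018) [302.  159.7]
[0.50723769 0.38545137 0.37361334] [-0.05462764 -0.28448314 -0.95712338]
```

View pics/w3.png

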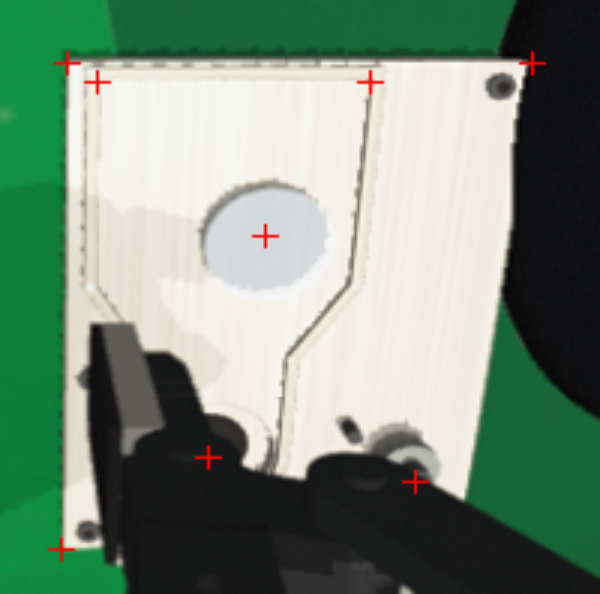

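The projections agree with the picture within 2-3 mm. The glass is at holder (15, 108) mm. I'll come down behind it with the jaws 21 mm apart, so the push has two contact points.

```bash
python3 -m inch '[{"claw":0.5,"tx":0.93,"ty":0.02,"tz":0.5,"wx":0,"wy":0,"wz":-0.07},{"claw":0.5,"tx":0.93,"ty":0.02,"tz":0.5,"wx":0,"wy":0,"wz":0},{"claw":0.5,"tx":0.93,"ty":0.02,"tz":0.8,"wx":0,"wy":0,"wz":0},{"claw":0.5,"tx":0.93,"ty":0.02,"tz":1,"wx":0,"wy":0,"wz":0},{"claw":0.5,"tx":0,"ty":0,"tz":1,"wx":0,"wy":0,"wz":0},{"claw":0.5,"tx":0,"ty":0,"tz":1,"wx":0,"wy":0,"wz":0},{"claw":0.5,"tx":0,"ty":0,"tz":1,"wx":0,"wy":0,"wz":0},{"claw":0.5,"tx":0,"ty":0,"tz":0,"wx":0,"wy":0,"wz":0}]'
python3 - <<'E'
from h import *
s=snap('wrist','w4.png')
st=ctrl.read_state();print(hold(st['eef_pos']),st['eef_pos'],st['wrist_force'],tool([*wor(.015,.153),.0175]))
E
```

```text
t: 5.4
eef_pos: [0.5815, 0.2932, 0.0843]
eef_rot: [0.996, -0.092, -0.002, 0.001]
wrist_force: [-0.4, 0.0, -0.1]
finger_gap: 0.0217
[0.0144 0.1539] [0.58246231 0.29358992 0.08585797] [ 0.0470403  -0.40052875  0.05741722] [0.02 0.03 2.73]
```

View pics/w4.png

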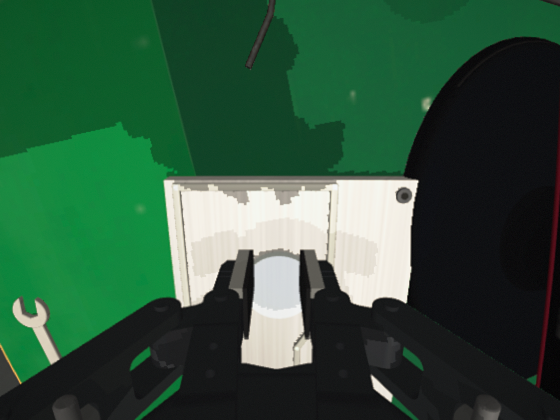

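```bash
python3 - <<'E'
from h import *
s=snap('wrist')
for p in [(.0144,.1539,.018),(.0144,.1539,.086),(.015,.133,.022),(-.049,.173,.018),(-.06,.18,.014)]:
    print(p,proj(s,[*wor(*p[:2]),p[2]]).round(1))
print(hold(ray(s,(278,287),.021)[0]), hold(ray(s,(278,252),.022)[0]))
E
```

```text
(0.0144, 0.1539, 0.018) [[274.  219.8]]
(0.0144, 0.1539, 0.086) [[273.  267.7]]
(0.015, 0.133, 0.022) [[274.8 251.1]]
(-0.049, 0.173, 0.018) [[176.9 191.9]]
(-0.06, 0.18, 0.014) [[161.3 180.1]]
[0.0172 0.1049] [0.0171 0.1323]
```

```bash
python3 -m inch '[{"claw":0.5,"tx":0,"ty":0,"tz":0.8,"wx":0,"wy":0,"wz":0},{"claw":0.5,"tx":0,"ty":0,"tz":0.8,"wx":0,"wy":0,"wz":0},{"claw":0.5,"tx":0,"ty":0,"tz":0.7,"wx":0,"wy":0,"wz":0},{"claw":0.5,"tx":0,"ty":0,"tz":0.4,"wx":0,"wy":0,"wz":0},{"claw":0.5,"tx":0,"ty":0,"tz":0,"wx":0,"wy":0,"wz":0}]'
python3 -m inch '[{"claw":0.5,"tx":0,"ty":0.3,"tz":0,"wx":0,"wy":0,"wz":0},{"claw":0.5,"tx":0,"ty":0.3,"tz":0,"wx":0,"wy":0,"wz":0},{"claw":0.5,"tx":0,"ty":0.3,"tz":0,"wx":0,"wy":0,"wz":0},{"claw":0.5,"tx":-0.12,"ty":0.4,"tz":0,"wx":0,"wy":0,"wz":0},{"claw":0.5,"tx":-0.12,"ty":0.4,"tz":0,"wx":0,"wy":0,"wz":0},{"claw":0.5,"tx":-0.12,"ty":0.4,"tz":0,"wx":0,"wy":0,"wz":0},{"claw":0.5,"tx":-0.12,"ty":0.4,"tz":0,"wx":0,"wy":0,"wz":0},{"claw":0.5,"tx":-0.12,"ty":0.3,"tz":0,"wx":0,"wy":0,"wz":0}]'
python3 - <<'E'
from h import *
s=snap('top','t5.png')
st=ctrl.read_state();print(hold(st['eef_pos']),st['eef_pos'],st['wrist_force'],st['finger_gap'],tool([*wor(.0,.1),.0175]))
b=snap('wrist')['img'][230:400,160:400]; a=s['img'][115:220,150:300]
cv2.imwrite('pics/c5.png',np.hstack([cv2.resize(a,(400,300)),cv2.resize(b,(400,300))]))
E
```

```text
t: 6.12
eef_pos: [0.5823, 0.2935, 0.0176]
eef_rot: [0.996, -0.092, -0.001, 0.001]
wrist_force: [1.0, -0.4, -0.4]
finger_gap: 0.0212
t: 7.12
eef_pos: [0.5547, 0.2269, 0.0187]
eef_rot: [0.996, -0.092, -0.0, 0.0]
wrist_force: [0.3, 0.7, -0.6]
finger_gap: 0.0211
[-0.0008  0.0821] [0.5541508  0.22583981 0.01861193] [-0.12199008 -0.9824519   0.24552905] 0.02168227572909145 [ 0.03 -0.72  0.04]
```

View pics/c5.png

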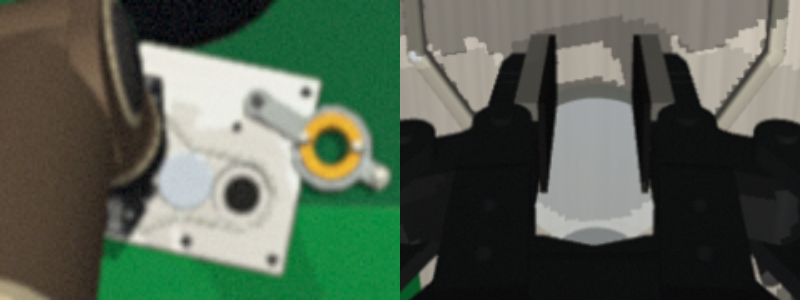

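The glass is nested ahead of the fingers and entering the throat, with the cell clear ahead of it. I'll keep pushing.

```bash
python3 -m inch '[{"claw":0.5,"tx":0.03,"ty":0.3,"tz":0,"wx":0,"wy":0,"wz":0},{"claw":0.5,"tx":0,"ty":0.3,"tz":0,"wx":0,"wy":0,"wz":0},{"claw":0.5,"tx":0,"ty":0.3,"tz":0,"wx":0,"wy":0,"wz":0},{"claw":0.5,"tx":0,"ty":0.3,"tz":0,"wx":0,"wy":0,"wz":0},{"claw":0.5,"tx":0,"ty":0.25,"tz":0,"wx":0,"wy":0,"wz":0},{"claw":0.5,"tx":0,"ty":0.2,"tz":0,"wx":0,"wy":0,"wz":0},{"claw":0.5,"tx":0,"ty":0.15,"tz":0,"wx":0,"wy":0,"wz":0},{"claw":0.5,"tx":0,"ty":0.15,"tz":0,"wx":0,"wy":0,"wz":0}]'
python3 - <<'E'
from h import *
s=snap('top')
st=ctrl.read_state();print(hold(st['eef_pos']),st['eef_pos'],st['wrist_force'],st['finger_gap'])
b=snap('wrist')['img'][230:400,160:400]; a=s['img'][135:220,210:300]
cv2.imwrite('pics/c6.png',np.hstack([cv2.resize(a,(400,380)),cv2.resize(b,(400,380))]))
E
```

```text
t: 8.22
eef_pos: [0.5469, 0.1796, 0.0188]
eef_rot: [0.996, -0.092, -0.0, -0.0]
wrist_force: [-0.5, 0.4, -0.1]
finger_gap: 0.0213
[0.0006 0.0346] [0.54680135 0.17891767 0.01874907] [-0.63070386 -0.63426244  0.15402193] 0.02143762961039731
```

View pics/c6.png

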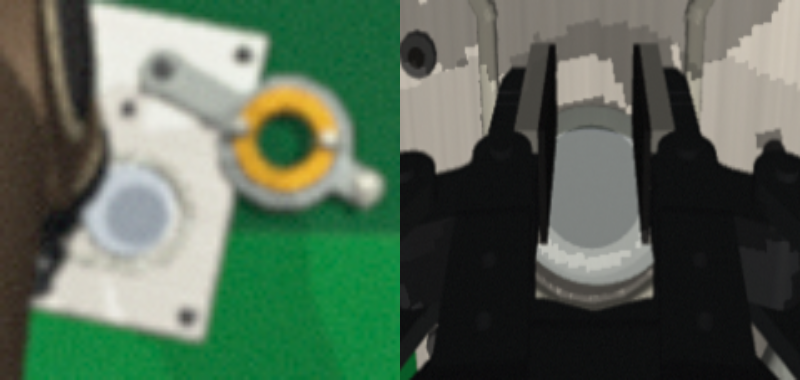

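The glass overlaps the cell but the dark hole shows off-centre, so it is a few mm short. I'll push on gently.

```bash
python3 -m inch '[{"claw":0.5,"tx":0,"ty":0.1,"tz":0,"wx":0,"wy":0,"wz":0},{"claw":0.5,"tx":0,"ty":0.1,"tz":0,"wx":0,"wy":0,"wz":0},{"claw":0.5,"tx":0,"ty":0.1,"tz":0,"wx":0,"wy":0,"wz":0}]'
python3 -m inch '[{"claw":0.5,"tx":0,"ty":0.1,"tz":0,"wx":0,"wy":0,"wz":0},{"claw":0.5,"tx":0,"ty":0,"tz":0,"wx":0,"wy":0,"wz":0}]'
python3 - <<'E'
from h import *
s=snap('top')
st=ctrl.read_state();print(hold(st['eef_pos']),st['eef_pos'],st['wrist_force'],st['finger_gap'])
b=snap('wrist')['img'][230:400,160:400]; a=s['img'][135:220,210:300]
cv2.imwrite('pics/c7.png',np.hstack([cv2.resize(a,(400,380)),cv2.resize(b,(400,380))]))
E
```

```text
t: 8.7
eef_pos: [0.5456, 0.1722, 0.0188]
eef_rot: [0.996, -0.092, 0.0, 0.0]
wrist_force: [0.9, -0.4, -0.2]
finger_gap: 0.0216
t: 8.95
eef_pos: [0.5451, 0.1696, 0.0188]
eef_rot: [0.996, -0.092, -0.0, 0.0]
wrist_force: [-0.1, 0.7, 0.8]
finger_gap: 0.0214
[0.0007 0.0254] [0.54514511 0.16980372 0.01880977] [-0.47429133  1.06198521  0.51986615] 0.02107217770359932
```

View pics/c7.png

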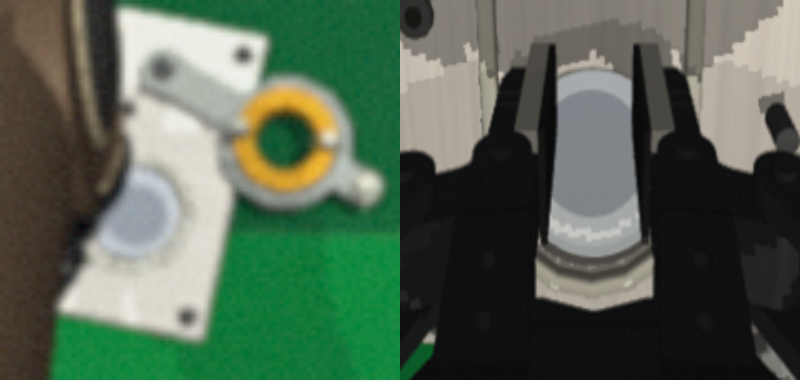

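The glass now shows concentric with the cell and the fingers pass over it, with no resistance, so it has dropped in. I'll rise and measure the bridge and stud in the top view.

```bash
python3 -m inch '[{"claw":0.5,"tx":0,"ty":-0.1,"tz":-0.6,"wx":0,"wy":0,"wz":0},{"claw":0.5,"tx":0,"ty":0,"tz":-1,"wx":0,"wy":0,"wz":0},{"claw":0.2,"tx":0,"ty":0,"tz":-1,"wx":0,"wy":0,"wz":0},{"claw":0.2,"tx":0,"ty":0,"tz":-0.4,"wx":0,"wy":0,"wz":0}]'
python3 - <<'E'
from h import *
s=snap('top')
def pp(n,u,z):
    P=ray(s,u,z)[0];print(n,P.round(4),hold(P));return hold(P)
r=pp('ring',(275,166.6),.038);t=pp('stud',(293,176.6),.046);a=pp('pa',(264,162.4),.06);b=pp('pb',(284,165.4),.06);p=pp('piv',(246.4,150.2),.037)
piv=np.array([.078,0])
for q in(r,t):
    d=q-piv;print(np.hypot(*d),'beta',np.arctan2(-d[1],-d[0]))
st=ctrl.read_state();print(st['t'],st['eef_pos'],st['joints'],st['finger_gap'])
be=np.mean([np.arctan2(-(q-piv)[1],-(q-piv)[0]) for q in(r,t)])
S=piv-.128*np.array([np.cos(be),np.sin(be)]);print('beta',be,'stud',S)
print('above stud',tool([*wor(*S),.1]),'wz units',np.degrees(np.pi/2-be)/5)
E
```

```text
t: 9.55
eef_pos: [0.5466, 0.1729, 0.096]
eef_rot: [0.996, -0.092, 0.001, -0.001]
wrist_force: [0.0, -0.1, -0.1]
finger_gap: 0.0341
ring [0.5759 0.0593 0.038 ] [ 0.0513 -0.0775]
stud [0.5513 0.0159 0.046 ] [ 0.0351 -0.1247]
pa [0.5813 0.0846 0.06  ] [ 0.0519 -0.0517]
pb [0.575  0.0376 0.06  ] [ 0.0545 -0.099 ]
piv [0.6148 0.129  0.037 ] [ 0.0767 -0.0018]
0.08197036049695036 beta 1.2390152446097034
0.13187304500920574 beta 1.2394537404482666
9.6 [0.54671685 0.17296665 0.09639466] [-0.67845317  0.49283878  0.38354431  1.88043132 -0.24744183  0.81106461
 -0.34988861] 0.034328321133818444
beta 1.2392344925289849 stud [ 0.03633342 -0.12102849]
above stud [ 1.38  5.99 -0.15] wz units 3.799418750210564
```

```bash
python3 -m inch '[{"claw":0.2,"tx":0.2,"ty":0.87,"tz":0,"wx":0,"wy":0,"wz":0},{"claw":0.2,"tx":0.2,"ty":0.87,"tz":0,"wx":0,"wy":0,"wz":0},{"claw":0.2,"tx":0.2,"ty":0.87,"tz":0,"wx":0,"wy":0,"wz":0},{"claw":0.2,"tx":0.2,"ty":0.87,"tz":0,"wx":0,"wy":0,"wz":0},{"claw":0.2,"tx":0.2,"ty":0.87,"tz":0,"wx":0,"wy":0,"wz":0},{"claw":0.2,"tx":0.2,"ty":0.87,"tz":0,"wx":0,"wy":0,"wz":0},{"claw":0.2,"tx":0.18,"ty":0.87,"tz":0,"wx":0,"wy":0,"wz":0},{"claw":0.2,"tx":0,"ty":0,"tz":0,"wx":0,"wy":0,"wz":1}]'
python3 -m inch '[{"claw":0.2,"tx":0,"ty":0,"tz":0,"wx":0,"wy":0,"wz":1},{"claw":0.2,"tx":0,"ty":0,"tz":0,"wx":0,"wy":0,"wz":1},{"claw":0.2,"tx":0,"ty":0,"tz":0,"wx":0,"wy":0,"wz":0.8},{"claw":0.2,"tx":0,"ty":0,"tz":0,"wx":0,"wy":0,"wz":0}]'
python3 - <<'E'
from h import *
st=ctrl.read_state();print(hold(st['eef_pos']),st['eef_pos'],st['joints'],st['finger_gap'])
s=snap('wrist');t=snap('top')
cv2.imwrite('pics/c8.png',np.hstack([cv2.resize(t['img'][130:220,210:310],(400,360)),cv2.resize(s['img'],(400,360))]))
print(tool([*wor(.0363,-.1225),.032]))
E
```

```text
t: 10.6
eef_pos: [0.5511, 0.014, 0.0934]
eef_rot: [0.99, -0.138, -0.0, 0.0]
wrist_force: [0.4, 0.3, -0.2]
finger_gap: 0.0342
t: 11.1
eef_pos: [0.5512, 0.0165, 0.0933]
eef_rot: [0.967, -0.255, -0.0, 0.0]
wrist_force: [-0.6, -0.0, 0.6]
finger_gap: 0.034
[ 0.0349 -0.1242] [0.55115304 0.01650762 0.09326628] [-0.48641933  0.48223652  0.48517128  1.93766902 -0.30735754  0.79521678
 -0.34627153] 0.034022760656780345
[ 0.03 -0.08  2.46]
```

View pics/c8.png

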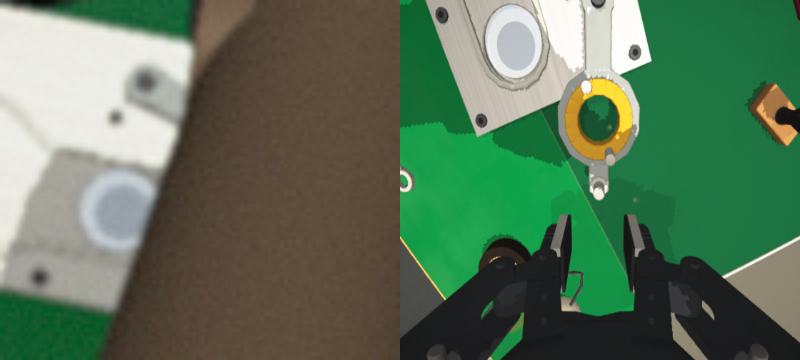

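This wrist view shows the glass seated concentric in the cell at about crop (514,42). The bridge is in line with the tool, with the stud at full-frame (277,222) and the pins at (260,103) and (295,184).

```bash
python3 - <<'E'
from h import *
s=snap('wrist')
piv=np.array([.078,0])
for n,u,z in[('stud',(277,222),.046),('ring',(279,140),.038),('pa',(260,103),.06),('pb',(295,184),.06),('glass',(160,50),.014)]:
    P=ray(s,u,z)[0];h=hold(P);d=h-piv;print(n,P.round(4),h,np.hypot(*d).round(4),np.arctan2(-d[1],-d[0]).round(3))
    if n=='stud':print(tool([P[0],P[1],.032]))
E
```

```text
stud [0.5559 0.0211 0.046 ] [ 0.0387 -0.1188] 0.1251 1.251
[ 0.07 -0.25  2.46]
ring [0.5805 0.0623 0.038 ] [ 0.0553 -0.0737] 0.0771 1.272
pa [0.5822 0.0853 0.06  ] [ 0.0527 -0.0508] 0.0568 1.109
pb [0.5775 0.0397 0.06  ] [ 0.0565 -0.0965] 0.0989 1.352
glass [0.5426 0.1448 0.014 ] [0.0028 0.0004] 0.0752 -0.005
```

```bash
python3 -m inch '[{"claw":0.2,"tx":0.05,"ty":-0.15,"tz":0.7,"wx":0,"wy":0,"wz":0},{"claw":0.2,"tx":0,"ty":0,"tz":0.8,"wx":0,"wy":0,"wz":0},{"claw":0.2,"tx":0,"ty":0,"tz":0.7,"wx":0,"wy":0,"wz":0},{"claw":0.2,"tx":0,"ty":0,"tz":0.2,"wx":0,"wy":0,"wz":0},{"claw":0.7,"tx":0,"ty":0,"tz":0,"wx":0,"wy":0,"wz":0},{"claw":1,"tx":0,"ty":0,"tz":0,"wx":0,"wy":0,"wz":0},{"claw":1,"tx":0,"ty":0,"tz":0,"wx":0,"wy":0,"wz":0},{"claw":1,"tx":0,"ty":0,"tz":0,"wx":0,"wy":0,"wz":0}]' 20
python3 - <<'E'
from h import *
st=ctrl.read_state();h=hold(st['eef_pos']);d=h-[.078,0];M=R.from_quat(st['eef_rot']).as_matrix()
print(h,np.hypot(*d),'beta',np.arctan2(-d[1],-d[0]),st['wrist_force'],st['finger_gap'],'tool y ang beta',np.arctan2(-M[1,1],-M[0,1])-yaw,st['eef_pos'])
E
```

```text
t: 12.25
eef_pos: [0.5545, 0.019, 0.034]
eef_rot: [0.967, -0.255, 0.0, -0.0]
wrist_force: [-0.4, -0.5, -3.8]
finger_gap: 0.0089
[ 0.0377 -0.1212] 0.1277244299263066 beta 1.2497885303701064 [-0.36248979 -0.47674249 -3.82062304] 0.008888821500511889 tool y ang beta 1.2404068664722714 [0.55448282 0.01895068 0.03397749]
```

The stud is gripped and the radius reads 127.7 mm. Swinging the bridge closed.

```bash
python3 -m inch '[{"claw":1,"tx":-0.22,"ty":0,"tz":0,"wx":0,"wy":0,"wz":0.5},{"claw":1,"tx":-0.45,"ty":-0.02,"tz":0,"wx":0,"wy":0,"wz":1},{"claw":1,"tx":-0.45,"ty":-0.02,"tz":0,"wx":0,"wy":0,"wz":1},{"claw":1,"tx":-0.45,"ty":-0.02,"tz":0,"wx":0,"wy":0,"wz":1},{"claw":1,"tx":-0.45,"ty":-0.02,"tz":0,"wx":0,"wy":0,"wz":1},{"claw":1,"tx":-0.45,"ty":-0.02,"tz":0,"wx":0,"wy":0,"wz":1},{"claw":1,"tx":-0.45,"ty":-0.02,"tz":0,"wx":0,"wy":0,"wz":1},{"claw":1,"tx":-0.45,"ty":-0.02,"tz":0,"wx":0,"wy":0,"wz":1}]'
python3 - <<'E'
from h import *
st=ctrl.read_state();h=hold(st['eef_pos']);d=h-[.078,0];M=R.from_quat(st['eef_rot']).as_matrix()
print(h,np.hypot(*d),'beta',np.arctan2(-d[1],-d[0]),st['wrist_force'],st['finger_gap'],'tool y ang beta',np.arctan2(-M[1,1],-M[0,1])-yaw,st['joints'])
E
```

```text
t: 13.25
eef_pos: [0.4988, 0.081, 0.0339]
eef_rot: [0.833, -0.554, -0.0, 0.0]
wrist_force: [-1.0, -1.6, -3.6]
finger_gap: 0.0087
[-0.0285 -0.0705] 0.12772039774444802 beta 0.5847452860775617 [-1.01712467 -1.58776055 -3.58570919] 0.008657797376474872 tool y ang beta 0.5827905479331532 [-0.72944428  0.55361919  0.61702474  2.08891991 -0.52381809  0.65435934
 -0.93055708]
```

```bash
python3 -m inch '[{"claw":1,"tx":-0.45,"ty":-0.02,"tz":0,"wx":0,"wy":0,"wz":1},{"claw":1,"tx":-0.45,"ty":-0.02,"tz":0,"wx":0,"wy":0,"wz":1},{"claw":1,"tx":-0.45,"ty":-0.02,"tz":0,"wx":0,"wy":0,"wz":1},{"claw":1,"tx":-0.45,"ty":-0.02,"tz":0,"wx":0,"wy":0,"wz":1},{"claw":1,"tx":-0.4,"ty":-0.02,"tz":0,"wx":0,"wy":0,"wz":1},{"claw":1,"tx":-0.2,"ty":-0.01,"tz":0,"wx":0,"wy":0,"wz":0.5},{"claw":1,"tx":-0.15,"ty":0,"tz":0,"wx":0,"wy":0,"wz":0.3},{"claw":1,"tx":0,"ty":0,"tz":0,"wx":0,"wy":0,"wz":0}]'
cat > st.py <<'E'
from h import *
st=ctrl.read_state();h=hold(st['eef_pos']);d=h-[.078,0];M=R.from_quat(st['eef_rot']).as_matrix()
print(h,np.hypot(*d),'beta',np.arctan2(-d[1],-d[0]),st['wrist_force'],st['finger_gap'],'tool beta',np.arctan2(-M[1,1],-M[0,1])-yaw,st['joints'])
E
python3 st.py
```

```text
t: 14.25
eef_pos: [0.4895, 0.1439, 0.0339]
eef_rot: [-0.669, 0.743, 0.001, -0.0]
wrist_force: [-4.3, 1.1, 1.7]
finger_gap: 0.0086
[-0.0492 -0.0104] 0.12762444906835055 beta 0.0815795465364691 [-4.31424041  1.0522405   1.66535103] 0.008597580767138312 tool beta 0.08083028008158584 [-0.94704611  0.60608771  0.75623873  2.08242321 -0.6510794   0.70302417
 -1.43662262]
```

```bash
python3 -m inch '[{"claw":1,"tx":-0.2,"ty":0,"tz":0,"wx":0,"wy":0,"wz":0.45},{"claw":1,"tx":-0.14,"ty":0,"tz":0,"wx":0,"wy":0,"wz":0.3},{"claw":1,"tx":0,"ty":0,"tz":0,"wx":0,"wy":0,"wz":0}]'; python3 st.py
python3 -m inch '[{"claw":1,"tx":-0.07,"ty":0,"tz":0,"wx":0,"wy":0,"wz":0.1},{"claw":1,"tx":0,"ty":0,"tz":0,"wx":0,"wy":0,"wz":0}]'; python3 st.py
```

```text
t: 14.62
eef_pos: [0.4907, 0.1522, 0.0338]
eef_rot: [-0.644, 0.765, 0.001, -0.0]
wrist_force: [-5.8, 1.2, 4.2]
finger_gap: 0.0092
[-0.0496 -0.002 ] 0.12761567301863827 beta 0.015672697818811913 [-5.78338521  1.17807739  4.15399744] 0.00916026302704512 tool beta 0.015035001382477625 [-0.97132635  0.61773751  0.77365578  2.0747879  -0.66785209  0.71399968
 -1.50273359]
t: 14.88
eef_pos: [0.4909, 0.1538, 0.0338]
eef_rot: [-0.641, 0.768, 0.001, -0.0]
wrist_force: [-5.3, 1.1, 2.9]
finger_gap: 0.0085
[-0.0496 -0.0004] 0.12760062695770738 beta 0.00313478596981242 [-5.32857478  1.09655744  2.92912917] 0.008502314730570209 tool beta 0.006314583023050158 [-0.97505621  0.61964754  0.77593502  2.07313907 -0.66997237  0.71592517
 -1.51239399]
```

```bash
python3 -m inch '[{"claw":1,"tx":-0.07,"ty":0,"tz":0,"wx":0,"wy":0,"wz":0},{"claw":1,"tx":0,"ty":0,"tz":0,"wx":0,"wy":0,"wz":0}]'; python3 st.py
python3 -m inch '[{"claw":1,"tx":-0.07,"ty":0,"tz":0,"wx":0,"wy":0,"wz":0},{"claw":1,"tx":0,"ty":0,"tz":0,"wx":0,"wy":0,"wz":0}]'; python3 st.py
```

```text
t: 15.12
eef_pos: [0.491, 0.1539, 0.0338]
eef_rot: [-0.64, 0.768, 0.0, -0.001]
wrist_force: [-6.8, -3.9, 5.4]
finger_gap: 0.0085
[-0.0496 -0.0003] 0.12760035266408945 beta 0.0023510928466774213 [-6.82158538 -3.87520599  5.35045045] 0.00845615058761143 tool beta 0.005319491243200941 [-0.97685946  0.62080634  0.77723317  2.07221479 -0.66881593  0.71705534
 -1.51538277]
t: 15.38
eef_pos: [0.491, 0.154, 0.0337]
eef_rot: [-0.64, 0.768, -0.0, -0.002]
wrist_force: [-8.0, -7.6, 7.1]
finger_gap: 0.0089
[-0.0496 -0.0002] 0.12760015673971564 beta 0.0015673968355625694 [-7.97838543 -7.59805714  7.12904514] 0.008938373182909094 tool beta 0.004249703189933535 [-0.97865601  0.62201234  0.77858308  2.07134462 -0.66761552  0.71819945
 -1.51840727]
```

The bridge is on its stop: the reaction rises to 7.6 N and the stud is at (-49.6, -0.2) mm, where (-50, 0) is expected. That also confirms the holder frame to within 1 mm. I'll release, rise, and find the pins from colour along the 24 mm circle.

```bash
python3 -m inch '[{"claw":1,"tx":0.14,"ty":0,"tz":0,"wx":0,"wy":0,"wz":0},{"claw":0.2,"tx":0,"ty":0,"tz":0,"wx":0,"wy":0,"wz":0},{"claw":0.2,"tx":0,"ty":0,"tz":0,"wx":0,"wy":0,"wz":0},{"claw":-0.5,"tx":0,"ty":0,"tz":-1,"wx":0,"wy":0,"wz":0},{"claw":-1,"tx":0,"ty":0,"tz":-1,"wx":0,"wy":0,"wz":0},{"claw":-1,"tx":0,"ty":0,"tz":-1,"wx":0,"wy":0,"wz":0},{"claw":-1,"tx":0,"ty":0,"tz":-1,"wx":0,"wy":0,"wz":0},{"claw":-1,"tx":0,"ty":0,"tz":0,"wx":0,"wy":0,"wz":0}]'
python3 st.py
cat > pins.py <<'E'
from h import *
s=snap('wrist','ring%.1f.png'%ctrl.read_state()['t']); hsv=cv2.cvtColor(s['img'],cv2.COLOR_BGR2HSV)
an=np.arange(0,360,6)
U=proj(s,[[*wor(.024*np.cos(a),.024*np.sin(a)),.059] for a in np.radians(an)])
for a,u in zip(an,U):
    i,j=int(round(u[1])),int(round(u[0]))
    print(a,(j,i),*(hsv[i,j] if 0<=i<420 and 0<=j<560 else ['out']),end=' | ')
print()
E
python3 pins.py
```

```text
t: 16.38
eef_pos: [0.4931, 0.154, 0.1354]
eef_rot: [-0.641, 0.768, -0.001, 0.002]
wrist_force: [-0.6, 0.1, -0.7]
finger_gap: 0.0855
[-0.0476  0.0002] 0.12560015923556783 beta -0.001592355342040359 [-0.64632229  0.10430427 -0.70729315] 0.08545900876190592 tool beta 0.006064414341040131 [-1.11235178  0.47431563  0.94737239  2.00823449 -0.49410899  0.90047895
 -1.65079157]
0 (278, 111) 20 209 207 | 6 (274, 111) 20 212 196 | 12 (270, 111) 25 28 202 | 18 (266, 112) 26 27 223 | 24 (263, 114) 23 32 212 | 30 (259, 116) 19 194 147 | 36 (256, 118) 20 205 152 | 42 (253, 120) 20 211 227 | 48 (250, 123) 20 213 222 | 54 (247, 126) 21 215 228 | 60 (245, 130) 21 212 226 | 66 (244, 133) 20 211 225 | 72 (242, 137) 21 214 228 | 78 (242, 141) 21 212 227 | 84 (241, 144) 20 214 220 | 90 (241, 148) 20 216 213 | 96 (241, 152) 19 164 183 | 102 (242, 156) 18 71 158 | 108 (243, 160) 25 21 132 | 114 (244, 163) 35 14 110 | 120 (246, 167) 40 14 161 | 126 (248, 170) 36 16 162 | 132 (251, 173) 39 16 155 | 138 (253, 175) 38 17 162 | 144 (256, 178) 33 16 161 | 150 (259, 180) 36 16 162 | 156 (263, 181) 33 15 158 | 162
[... 205 characters left out ...]
2 182 | 210 (295, 180) 24 33 195 | 216 (298, 178) 34 13 136 | 222 (301, 176) 34 13 141 | 228 (304, 173) 33 17 138 | 234 (307, 170) 30 17 138 | 240 (309, 167) 18 86 140 | 246 (311, 164) 18 94 154 | 252 (312, 160) 19 193 190 | 258 (313, 156) 20 213 207 | 264 (314, 153) 21 212 232 | 270 (314, 149) 20 212 223 | 276 (314, 145) 21 212 228 | 282 (314, 141) 21 212 232 | 288 (313, 137) 20 210 222 | 294 (312, 134) 20 212 226 | 300 (310, 130) 21 211 230 | 306 (308, 127) 21 211 231 | 312 (306, 124) 21 211 226 | 318 (303, 121) 21 211 228 | 324 (300, 118) 21 212 228 | 330 (297, 116) 21 211 227 | 336 (293, 114) 21 213 226 | 342 (290, 113) 21 210 226 | 348 (286, 112) 21 211 226 | 354 (282, 111) 21 212 226 |
```

The pins lie at about 20° and 203° in the holder frame, close to the 24° predicted. I'll centre over the ring, turn the jaw axis onto the pin line and grip both pins from outside, which gives a pure couple with no side load on the bridge.

```bash
python3 -m inch '[{"claw":-1,"tx":0,"ty":-0.95,"tz":0,"wx":0,"wy":0,"wz":0},{"claw":-1,"tx":0,"ty":-0.95,"tz":0,"wx":0,"wy":0,"wz":0},{"claw":-1,"tx":0,"ty":0,"tz":0,"wx":0,"wy":0,"wz":-1},{"claw":-1,"tx":0,"ty":0,"tz":0,"wx":0,"wy":0,"wz":-1},{"claw":-1,"tx":0,"ty":0,"tz":0,"wx":0,"wy":0,"wz":-1},{"claw":-1,"tx":0,"ty":0,"tz":0,"wx":0,"wy":0,"wz":-1},{"claw":-1,"tx":0,"ty":0,"tz":0,"wx":0,"wy":0,"wz":-1},{"claw":-1,"tx":0,"ty":0,"tz":0,"wx":0,"wy":0,"wz":-1}]'
python3 -m inch '[{"claw":-1,"tx":0,"ty":0,"tz":0,"wx":0,"wy":0,"wz":-1},{"claw":-1,"tx":0,"ty":0,"tz":0,"wx":0,"wy":0,"wz":-1},{"claw":-1,"tx":0,"ty":0,"tz":0,"wx":0,"wy":0,"wz":-1},{"claw":-1,"tx":0,"ty":0,"tz":0,"wx":0,"wy":0,"wz":-1},{"claw":-1,"tx":0,"ty":0,"tz":0,"wx":0,"wy":0,"wz":-1},{"claw":-1,"tx":0,"ty":0,"tz":0,"wx":0,"wy":0,"wz":-1},{"claw":-1,"tx":0,"ty":0,"tz":0,"wx":0,"wy":0,"wz":-1},{"claw":-1,"tx":0,"ty":0,"tz":0,"wx":0,"wy":0,"wz":-1}]'
python3 -m inch '[{"claw":-1,"tx":0,"ty":0,"tz":0,"wx":0,"wy":0,"wz":-1},{"claw":-1,"tx":0,"ty":0,"tz":0,"wx":0,"wy":0,"wz":-1},{"claw":-1,"tx":0,"ty":0,"tz":0,"wx":0,"wy":0,"wz":-1},{"claw":-1,"tx":0,"ty":0,"tz":0,"wx":0,"wy":0,"wz":-1},{"claw":-1,"tx":0,"ty":0,"tz":0,"wx":0,"wy":0,"wz":-1},{"claw":-1,"tx":0,"ty":0,"tz":0,"wx":0,"wy":0,"wz":-1},{"claw":-1,"tx":0,"ty":0,"tz":0,"wx":0,"wy":0,"wz":-1},{"claw":-1,"tx":0,"ty":0,"tz":0,"wx":0,"wy":0,"wz":-1}]'
cat > st2.py <<'E'
from h import *
st=ctrl.read_state();M=R.from_quat(st['eef_rot']).as_matrix()
print('%.2f'%st['t'],'hold',hold(st['eef_pos']),'z %.4f'%st['eef_pos'][2],'jaw deg %.1f'%np.degrees(np.arctan2(M[1,0],M[0,0])-yaw),'F',np.round(st['wrist_force'],1),'T',np.round(st['wrist_torque'],3),'gap %.4f'%st['finger_gap'],'j7 %.2f'%st['joints'][6])
E
python3 st2.py
python3 -c "
from h import *
print(tool([*wor(0,.0005),.040]))"
```

```text
t: 17.42
eef_pos: [0.5378, 0.1449, 0.1326]
eef_rot: [0.818, -0.575, -0.0, 0.001]
wrist_force: [0.3, 0.3, -0.5]
finger_gap: 0.0854
t: 18.42
eef_pos: [0.5378, 0.145, 0.1325]
eef_rot: [0.966, -0.26, -0.001, 0.0]
wrist_force: [0.2, -1.2, -0.2]
finger_gap: 0.0853
t: 19.42
eef_pos: [0.5377, 0.145, 0.1325]
eef_rot: [0.996, 0.086, -0.001, 0.0]
wrist_force: [-0.4, -0.7, 1.1]
finger_gap: 0.0853
19.43 hold [-0.0021 -0.0004] z 0.1325 jaw deg 20.5 F [-0.4 -0.7  1.1] T [-0.023 -0.012  0.025] gap 0.0853 j7 0.02
[ 0.1 -0.   3.7]
```

```bash
python3 -m inch '[{"claw":-1,"tx":0.08,"ty":-0.02,"tz":0.9,"wx":0,"wy":0,"wz":0},{"claw":-1,"tx":0,"ty":0,"tz":0.9,"wx":0,"wy":0,"wz":0},{"claw":-1,"tx":0,"ty":0,"tz":0.9,"wx":0,"wy":0,"wz":0},{"claw":-1,"tx":0,"ty":0,"tz":0.7,"wx":0,"wy":0,"wz":0},{"claw":-1,"tx":0,"ty":0,"tz":0.25,"wx":0,"wy":0,"wz":0},{"claw":-0.5,"tx":0,"ty":0,"tz":0,"wx":0,"wy":0,"wz":0}]'
python3 st2.py
python3 -m inch '[{"claw":-0.2,"tx":0,"ty":0,"tz":0,"wx":0,"wy":0,"wz":0},{"claw":0,"tx":0,"ty":0,"tz":0,"wx":0,"wy":0,"wz":0},{"claw":0.3,"tx":0,"ty":0,"tz":0,"wx":0,"wy":0,"wz":0},{"claw":0.3,"tx":0,"ty":0,"tz":0,"wx":0,"wy":0,"wz":0}]' 30
python3 st2.py
```

```text
t: 20.18
eef_pos: [0.54, 0.1457, 0.0422]
eef_rot: [0.996, 0.084, -0.0, 0.0]
wrist_force: [-0.4, 0.4, 1.0]
finger_gap: 0.0695
20.18 hold [0.0001 0.0007] z 0.0422 jaw deg 20.3 F [-0.4  0.4  1. ] T [-0.025 -0.007  0.049] gap 0.0695 j7 0.08
t: 20.68
eef_pos: [0.5395, 0.1458, 0.0434]
eef_rot: [0.996, 0.084, -0.0, -0.0]
wrist_force: [-3.8, -1.6, 5.7]
finger_gap: 0.0538
20.68 hold [-0.0005  0.0007] z 0.0434 jaw deg 20.3 F [-3.8 -1.6  5.7] T [-0.286  1.098  0.034] gap 0.0538 j7 0.08
```

```bash
python3 -m inch '[{"claw":0.3,"tx":0,"ty":0,"tz":-0.06,"wx":0,"wy":0,"wz":0.3},{"claw":0.3,"tx":0,"ty":0,"tz":0,"wx":0,"wy":0,"wz":0.5},{"claw":0.3,"tx":0,"ty":0,"tz":0,"wx":0,"wy":0,"wz":0.5},{"claw":0.3,"tx":0,"ty":0,"tz":0,"wx":0,"wy":0,"wz":0.5}]' 30
python3 st2.py
python3 -m inch '[{"claw":0.3,"tx":0,"ty":0,"tz":0,"wx":0,"wy":0,"wz":0.6},{"claw":0.3,"tx":0,"ty":0,"tz":0,"wx":0,"wy":0,"wz":0.6},{"claw":0.3,"tx":0,"ty":0,"tz":0,"wx":0,"wy":0,"wz":0.6},{"claw":0.3,"tx":0,"ty":0,"tz":0,"wx":0,"wy":0,"wz":0.6}]'
python3 st2.py
python3 -m inch '[{"claw":0.3,"tx":0,"ty":0,"tz":0,"wx":0,"wy":0,"wz":0.6},{"claw":0.3,"tx":0,"ty":0,"tz":0,"wx":0,"wy":0,"wz":0.6},{"claw":0.3,"tx":0,"ty":0,"tz":0,"wx":0,"wy":0,"wz":0.6},{"claw":0.3,"tx":0,"ty":0,"tz":0,"wx":0,"wy":0,"wz":0.6}]'
python3 st2.py
```

```text
t: 21.18
eef_pos: [0.5396, 0.1458, 0.0438]
eef_rot: [1.0, 0.004, -0.0, 0.0]
wrist_force: [-2.9, -0.6, -5.8]
finger_gap: 0.0539
21.18 hold [-0.0003  0.0007] z 0.0438 jaw deg 11.2 F [-2.9 -0.6 -5.8] T [0.011 0.548 0.069] gap 0.0539 j7 -0.05
t: 21.68
eef_pos: [0.5398, 0.1458, 0.0438]
eef_rot: [0.995, -0.1, -0.0, 0.0]
wrist_force: [-2.4, -0.9, -6.6]
finger_gap: 0.0538
21.68 hold [-0.0002  0.0008] z 0.0438 jaw deg -0.9 F [-2.4 -0.9 -6.6] T [-0.067  0.425  0.035] gap 0.0538 j7 -0.21
t: 22.18
eef_pos: [0.54, 0.1457, 0.0438]
eef_rot: [0.979, -0.204, -0.0, 0.0]
wrist_force: [-1.6, -0.1, -7.3]
finger_gap: 0.0539
22.18 hold [0.0001 0.0007] z 0.0438 jaw deg -12.9 F [-1.6 -0.1 -7.3] T [-0.079  0.306  0.07 ] gap 0.0539 j7 -0.38
```

Running torque is about 0.07 N m, as stated, after 33° of turn. I'll keep turning, with a torque check after each small move that stops the chain when the torque rises.

```bash
cat > ok.py <<'E'
import sys;from h import *
import io
exec(open('st2.py').read())
sys.exit(0 if abs(st['wrist_torque'][2])<.13 and abs(st['wrist_force'][:2]).max()<12 else 1)
E
C='python3 -m inch'
python3 -m inch '[{"claw":0.3,"tx":0,"ty":0,"tz":0,"wx":0,"wy":0,"wz":0.6},{"claw":0.3,"tx":0,"ty":0,"tz":0,"wx":0,"wy":0,"wz":0.6},{"claw":0.3,"tx":0,"ty":0,"tz":0,"wx":0,"wy":0,"wz":0.6}]' >/dev/null && python3 ok.py &&
python3 -m inch '[{"claw":0.3,"tx":0,"ty":0,"tz":0.05,"wx":0,"wy":0,"wz":0.6},{"claw":0.3,"tx":0,"ty":0,"tz":0.05,"wx":0,"wy":0,"wz":0.6},{"claw":0.3,"tx":0,"ty":0,"tz":0,"wx":0,"wy":0,"wz":0.6}]' >/dev/null && python3 ok.py &&
python3 -m inch '[{"claw":0.3,"tx":0,"ty":0,"tz":0,"wx":0,"wy":0,"wz":0.4},{"claw":0.3,"tx":0,"ty":0,"tz":0,"wx":0,"wy":0,"wz":0.4}]' >/dev/null && python3 ok.py &&
python3 -m inch '[{"claw":0.3,"tx":0,"ty":0,"tz":0,"wx":0,"wy":0,"wz":0.4},{"claw":0.3,"tx":0,"ty":0,"tz":0,"wx":0,"wy":0,"wz":0.4}]' >/dev/null && python3 ok.py &&
python3 -m inch '[{"claw":0.3,"tx":0,"ty":0,"tz":0,"wx":0,"wy":0,"wz":0.4}]' >/dev/null && python3 ok.py &&
python3 -m inch '[{"claw":0.3,"tx":0,"ty":0,"tz":0,"wx":0,"wy":0,"wz":0.4}]' >/dev/null && python3 ok.py &&
python3 -m inch '[{"claw":0.3,"tx":0,"ty":0,"tz":0,"wx":0,"wy":0,"wz":0.4}]' >/dev/null && python3 ok.py &&
python3 -m inch '[{"claw":0.3,"tx":0,"ty":0,"tz":0,"wx":0,"wy":0,"wz":0.4}]' >/dev/null && python3 ok.py &&
python3 -m inch '[{"claw":0.3,"tx":0,"ty":0,"tz":0,"wx":0,"wy":0,"wz":0.4}]' >/dev/null && python3 ok.py &&
python3 -m inch '[{"claw":0.3,"tx":0,"ty":0,"tz":0,"wx":0,"wy":0,"wz":0.4}]' >/dev/null && python3 ok.py &&
python3 -m inch '[{"claw":0.3,"tx":0,"ty":0,"tz":0,"wx":0,"wy":0,"wz":0.4}]' >/dev/null && python3 ok.py &&
python3 -m inch '[{"claw":0.3,"tx":0,"ty":0,"tz":0,"wx":0,"wy":0,"wz":0.4}]' >/dev/null && python3 ok.py
```

```text
22.55 hold [0.0002 0.0007] z 0.0438 jaw deg -21.9 F [-1.5 -0.5 -7.5] T [-0.085  0.264  0.035] gap 0.0538 j7 -0.50
22.93 hold [0.0005 0.0007] z 0.0433 jaw deg -30.9 F [-9.1 -1.9 15.7] T [-0.419  1.804  0.04 ] gap 0.0540 j7 -0.62
23.18 hold [0.0005 0.0007] z 0.0433 jaw deg -34.9 F [-6.9 -1.9 15.2] T [-0.474  1.784  0.089] gap 0.0538 j7 -0.68
23.43 hold [0.0005 0.0007] z 0.0433 jaw deg -38.9 F [-8.3 -2.7 14.1] T [-0.548  1.747  0.074] gap 0.0536 j7 -0.73
23.55 hold [0.0006 0.0006] z 0.0433 jaw deg -40.9 F [-7.8 -3.1 15.2] T [-0.499  1.742  0.076] gap 0.0540 j7 -0.76
23.68 hold [0.0006 0.0006] z 0.0434 jaw deg -42.9 F [-8.2 -2.3 14.5] T [-0.559  1.717  0.074] gap 0.0537 j7 -0.79
23.80 hold [0.0007 0.0006] z 0.0433 jaw deg -44.9 F [-7.6 -3.3 15.6] T [-0.551  1.814  0.069] gap 0.0535 j7 -0.81
23.93 hold [0.0007 0.0006] z 0.0433 jaw deg -46.9 F [-7.5 -2.4 14.9] T [-0.571  1.681  0.015] gap 0.0538 j7 -0.84
24.05 hold [0.0007 0.0006] z 0.0433 jaw deg -48.9 F [-7.7 -1.8 15.1] T [-0.592  1.724  0.021] gap 0.0539 j7 -0.87
24.18 hold [0.0007 0.0005] z 0.0433 jaw deg -50.9 F [-8.2 -2.6 15.7] T [-0.608  1.691  0.014] gap 0.0538 j7 -0.90
24.30 hold [0.0008 0.0005] z 0.0434 jaw deg -52.9 F [-8.1 -3.1 14.5] T [-0.654  1.681  0.067] gap 0.0537 j7 -0.93
24.43 hold [0.0008 0.0005] z 0.0434 jaw deg -54.9 F [-7.6 -2.7 14.6] T [-0.598  1.64   0.101] gap 0.0536 j7 -0.95
```

```bash
sed -i 's/<.13/<.15/' ok.py
python3 -m inch '[{"claw":0.3,"tx":0,"ty":0,"tz":-0.06,"wx":0,"wy":0,"wz":0.3}]' >/dev/null && python3 ok.py &&
python3 -m inch '[{"claw":0.3,"tx":0,"ty":0,"tz":0,"wx":0,"wy":0,"wz":0.5}]' >/dev/null && python3 ok.py &&
python3 -m inch '[{"claw":0.3,"tx":0,"ty":0,"tz":0,"wx":0,"wy":0,"wz":0.5}]' >/dev/null && python3 ok.py &&
python3 -m inch '[{"claw":0.3,"tx":0,"ty":0,"tz":0,"wx":0,"wy":0,"wz":0.5}]' >/dev/null && python3 ok.py &&
python3 -m inch '[{"claw":0.3,"tx":0,"ty":0,"tz":0,"wx":0,"wy":0,"wz":0.5}]' >/dev/null && python3 ok.py &&
python3 -m inch '[{"claw":0.3,"tx":0,"ty":0,"tz":0,"wx":0,"wy":0,"wz":0.5}]' >/dev/null && python3 ok.py &&
python3 -m inch '[{"claw":0.3,"tx":0,"ty":0,"tz":0,"wx":0,"wy":0,"wz":0.5}]' >/dev/null && python3 ok.py &&
python3 -m inch '[{"claw":0.3,"tx":0,"ty":0,"tz":0,"wx":0,"wy":0,"wz":0.5}]' >/dev/null && python3 ok.py &&
python3 -m inch '[{"claw":0.3,"tx":0,"ty":0,"tz":0,"wx":0,"wy":0,"wz":0.5}]' >/dev/null && python3 ok.py &&
python3 -m inch '[{"claw":0.3,"tx":0,"ty":0,"tz":0,"wx":0,"wy":0,"wz":0.5}]' >/dev/null && python3 ok.py &&
python3 -m inch '[{"claw":0.3,"tx":0,"ty":0,"tz":0,"wx":0,"wy":0,"wz":0.5}]' >/dev/null && python3 ok.py &&
python3 -m inch '[{"claw":0.3,"tx":0,"ty":0,"tz":0,"wx":0,"wy":0,"wz":0.5}]' >/dev/null && python3 ok.py &&
python3 -m inch '[{"claw":0.3,"tx":0,"ty":0,"tz":0,"wx":0,"wy":0,"wz":0.5}]' >/dev/null && python3 ok.py &&
python3 -m inch '[{"claw":0.3,"tx":0,"ty":0,"tz":0,"wx":0,"wy":0,"wz":0.5}]' >/dev/null && python3 ok.py &&
python3 -m inch '[{"claw":0.3,"tx":0,"ty":0,"tz":0,"wx":0,"wy":0,"wz":0.5}]' >/dev/null && python3 ok.py &&
python3 -m inch '[{"claw":0.3,"tx":0,"ty":0,"tz":0,"wx":0,"wy":0,"wz":0.5}]' >/dev/null && python3 ok.py
```

```text
24.55 hold [0.0007 0.0004] z 0.0438 jaw deg -56.3 F [-0.9 -2.1 -7.7] T [-0.502  0.155  0.099] gap 0.0539 j7 -0.97
24.68 hold [0.0007 0.0004] z 0.0436 jaw deg -58.9 F [-3.4 -3.1  4.2] T [-0.77   0.665  0.056] gap 0.0540 j7 -1.01
24.80 hold [0.0007 0.0004] z 0.0436 jaw deg -61.4 F [-3.6 -4.1  4.8] T [-0.856  0.768  0.051] gap 0.0540 j7 -1.04
24.93 hold [0.0008 0.0004] z 0.0436 jaw deg -63.9 F [-3.5 -3.9  5.5] T [-0.864  0.771  0.096] gap 0.0538 j7 -1.08
25.05 hold [0.0008 0.0003] z 0.0436 jaw deg -66.4 F [-2.8 -4.5  4.3] T [-0.876  0.748  0.034] gap 0.0537 j7 -1.11
25.18 hold [0.0008 0.0003] z 0.0435 jaw deg -68.9 F [-3.  -4.2  6.7] T [-0.907  0.813  0.073] gap 0.0536 j7 -1.15
25.30 hold [0.0008 0.0002] z 0.0436 jaw deg -71.4 F [-2.9 -4.8  5.4] T [-0.894  0.783  0.088] gap 0.0538 j7 -1.18
25.43 hold [0.0008 0.0002] z 0.0436 jaw deg -73.9 F [-3.1 -4.2  5.6] T [-0.928  0.728  0.077] gap 0.0536 j7 -1.22
25.55 hold [0.0008 0.0002] z 0.0436 jaw deg -76.4 F [-3.6 -5.2  7. ] T [-0.956  0.777  0.09 ] gap 0.0540 j7 -1.25
25.68 hold [0.0009 0.0001] z 0.0436 jaw deg -78.9 F [-3.9 -5.7  7.2] T [-0.97   0.855  0.248] gap 0.0538 j7 -1.29
```

Torque stepped up at -78.9°. I'll hold and read it.

```bash
python3 -m inch '[{"claw":0.3,"tx":0,"ty":0,"tz":0,"wx":0,"wy":0,"wz":0}]' >/dev/null; python3 st2.py;python3 -m inch '[{"claw":0.3,"tx":0,"ty":0,"tz":0,"wx":0,"wy":0,"wz":0}]' >/dev/null; python3 st2.py
```

```text
25.80 hold [0.0009 0.0001] z 0.0436 jaw deg -78.8 F [-3.6 -4.9  6.1] T [-0.908  0.827 -0.016] gap 0.0536 j7 -1.29
25.93 hold [0.0009 0.0001] z 0.0436 jaw deg -78.8 F [-4.4 -5.2  6.6] T [-0.937  0.834 -0.009] gap 0.0539 j7 -1.29
```

```bash
python3 -m inch '[{"claw":0.3,"tx":0,"ty":0,"tz":0,"wx":0,"wy":0,"wz":0.15}]' >/dev/null; python3 ok.py; python3 -m inch '[{"claw":0.3,"tx":0,"ty":0,"tz":0,"wx":0,"wy":0,"wz":0.15}]' >/dev/null; python3 ok.py && python3 -m inch '[{"claw":0.3,"tx":0,"ty":0,"tz":0,"wx":0,"wy":0,"wz":0.15}]' >/dev/null; python3 st2.py
```

```text
26.05 hold [0.0009 0.0001] z 0.0437 jaw deg -79.6 F [-3.5 -4.1  6.8] T [-0.972  0.869  0.249] gap 0.0537 j7 -1.30
26.18 hold [0.0009 0.0001] z 0.0437 jaw deg -80.3 F [-4.2 -5.4  6.3] T [-1.004  0.842  0.267] gap 0.0538 j7 -1.31
26.18 hold [0.0009 0.0001] z 0.0437 jaw deg -80.3 F [-4.2 -5.4  6.3] T [-1.004  0.842  0.267] gap 0.0538 j7 -1.31
```

```bash
python3 -m inch '[{"claw":0.3,"tx":0,"ty":0,"tz":0,"wx":0,"wy":0,"wz":0.15}]' >/dev/null; python3 st2.py
```

```text
26.30 hold [0.0009 0.0001] z 0.0437 jaw deg -81.1 F [-3.9 -5.2  7. ] T [-1.023  0.86   0.248] gap 0.0539 j7 -1.32
```

```bash
sed -i 's/<.15/<.32/' ok.py
python3 -m inch '[{"claw":0.3,"tx":0,"ty":0,"tz":0,"wx":0,"wy":0,"wz":0.15}]' >/dev/null; python3 ok.py && python3 -m inch '[{"claw":0.3,"tx":0,"ty":0,"tz":0,"wx":0,"wy":0,"wz":0.15}]' >/dev/null; python3 ok.py && python3 -m inch '[{"claw":0.3,"tx":0,"ty":0,"tz":0,"wx":0,"wy":0,"wz":0.15}]' >/dev/null; python3 ok.py && python3 -m inch '[{"claw":0.3,"tx":0,"ty":0,"tz":0,"wx":0,"wy":0,"wz":0.15}]' >/dev/null; python3 ok.py
```

```text
26.43 hold [0.0009 0.0001] z 0.0437 jaw deg -81.8 F [-4.2 -5.5  8. ] T [-1.036  0.835  0.363] gap 0.0537 j7 -1.33
26.43 hold [0.0009 0.0001] z 0.0437 jaw deg -81.8 F [-4.2 -5.5  8. ] T [-1.036  0.835  0.363] gap 0.0537 j7 -1.33
26.43 hold [0.0009 0.0001] z 0.0437 jaw deg -81.8 F [-4.2 -5.5  8. ] T [-1.036  0.835  0.363] gap 0.0537 j7 -1.33
26.43 hold [0.0009 0.0001] z 0.0437 jaw deg -81.8 F [-4.2 -5.5  8. ] T [-1.036  0.835  0.363] gap 0.0537 j7 -1.33
```

0.36 N m is inside the snug band, so I'll stop turning. I'll hold for 0.4 s, read, then release and rise.

```bash
for i in 1 2 3; do python3 -m inch '[{"claw":0.3,"tx":0,"ty":0,"tz":0,"wx":0,"wy":0,"wz":0}]' >/dev/null; python3 st2.py; done
```

```text
26.55 hold [0.0009 0.0001] z 0.0437 jaw deg -81.8 F [-3.4 -5.8  7.6] T [-0.956  0.887  0.182] gap 0.0538 j7 -1.33
26.68 hold [0.0009 0.    ] z 0.0437 jaw deg -81.8 F [-4.3 -5.4  6.8] T [-0.989  0.914  0.197] gap 0.0541 j7 -1.33
26.80 hold [0.0009 0.0001] z 0.0437 jaw deg -81.8 F [-4.8 -5.1  7.3] T [-0.961  0.858  0.212] gap 0.0537 j7 -1.33
```

```bash
python3 -m inch '[{"claw":-0.3,"tx":0,"ty":0,"tz":0,"wx":0,"wy":0,"wz":0},{"claw":-0.5,"tx":0,"ty":0,"tz":0,"wx":0,"wy":0,"wz":0},{"claw":-0.5,"tx":0,"ty":0,"tz":0,"wx":0,"wy":0,"wz":0},{"claw":-0.5,"tx":0,"ty":0,"tz":0,"wx":0,"wy":0,"wz":0}]'>/dev/null; python3 st2.py
python3 -m inch '[{"claw":-0.1,"tx":0,"ty":0,"tz":0,"wx":0,"wy":0,"wz":0},{"claw":0.3,"tx":0,"ty":0,"tz":0,"wx":0,"wy":0,"wz":0},{"claw":0.3,"tx":0,"ty":0,"tz":0,"wx":0,"wy":0,"wz":0},{"claw":0.3,"tx":0,"ty":0,"tz":0,"wx":0,"wy":0,"wz":0}]' 30 >/dev/null; python3 st2.py
python3 -m inch '[{"claw":0.3,"tx":0,"ty":0,"tz":0,"wx":0,"wy":0,"wz":0.1}]' >/dev/null; python3 st2.py
```

```text
27.30 hold [0.0004 0.0014] z 0.0431 jaw deg -81.7 F [-0.  -0.3 -1. ] T [ 0.018  0.004 -0.008] gap 0.0640 j7 -1.33
27.80 hold [ 0.0006 -0.0001] z 0.0437 jaw deg -81.7 F [-1.3 -2.9  8.3] T [-0.822  0.463 -0.02 ] gap 0.0542 j7 -1.33
27.93 hold [ 0.0006 -0.0001] z 0.0437 jaw deg -82.2 F [-2.3 -3.5  7.6] T [-0.829  0.491  0.209] gap 0.0534 j7 -1.33
```

```bash
sed -i 's/<.32/<.3/' ok.py; python3 -m inch '[{"claw":0.3,"tx":0,"ty":0,"tz":0,"wx":0,"wy":0,"wz":0.08}]' >/dev/null; python3 ok.py && python3 -m inch '[{"claw":0.3,"tx":0,"ty":0,"tz":0,"wx":0,"wy":0,"wz":0.08}]' >/dev/null && python3 ok.py && python3 -m inch '[{"claw":0.3,"tx":0,"ty":0,"tz":0,"wx":0,"wy":0,"wz":0.08}]' >/dev/null && python3 ok.py
```

```text
28.05 hold [ 0.0006 -0.0001] z 0.0437 jaw deg -82.6 F [-2.7 -3.1  7.6] T [-0.805  0.475  0.31 ] gap 0.0536 j7 -1.34
```

Torque was back to 0.31 N m within 1° of regripping, so the preload survived the release. I'll release for good, rise clear and check.

```bash
python3 -m inch '[{"claw":-0.3,"tx":0,"ty":0,"tz":0,"wx":0,"wy":0,"wz":0},{"claw":-0.7,"tx":0,"ty":0,"tz":0,"wx":0,"wy":0,"wz":0},{"claw":-0.7,"tx":0,"ty":0,"tz":0,"wx":0,"wy":0,"wz":0},{"claw":-0.7,"tx":0,"ty":0,"tz":-0.6,"wx":0,"wy":0,"wz":0},{"claw":-0.7,"tx":0,"ty":0,"tz":-1,"wx":0,"wy":0,"wz":0},{"claw":-0.7,"tx":0,"ty":0.8,"tz":-1,"wx":0,"wy":0,"wz":0},{"claw":-0.7,"tx":0,"ty":0.8,"tz":-1,"wx":0,"wy":0,"wz":0},{"claw":-0.7,"tx":0,"ty":0.8,"tz":-0.5,"wx":0,"wy":0,"wz":0}]' >/dev/null
python3 -m inch '[{"claw":-0.7,"tx":0,"ty":0,"tz":0,"wx":0,"wy":0,"wz":0},{"claw":-0.7,"tx":0,"ty":0,"tz":0,"wx":0,"wy":0,"wz":0}]' >/dev/null; python3 st2.py
python3 - <<'E'
from h import *
s=snap('wrist');P=[[*wor(*q[:2]),q[2]] for q in[(-.05,0,.046),(0,0,.038),(.024*np.cos(np.radians(98)),.024*np.sin(np.radians(98)),.06),(-.024*np.cos(np.radians(98)),-.024*np.sin(np.radians(98)),.06)]]
im=s['img'].copy()
for u in proj(s,P):cv2.drawMarker(im,tuple(int(round(x)) for x in u),(0,0,255),cv2.MARKER_CROSS,10,1)
cv2.imwrite('pics/fin.png',im)
E
```

```text
29.30 hold [-0.059  -0.0064] z 0.1458 jaw deg -82.5 F [0.7 0.2 0.1] T [-0.01   0.012  0.001] gap 0.0728 j7 -1.51
```

View pics/fin.png

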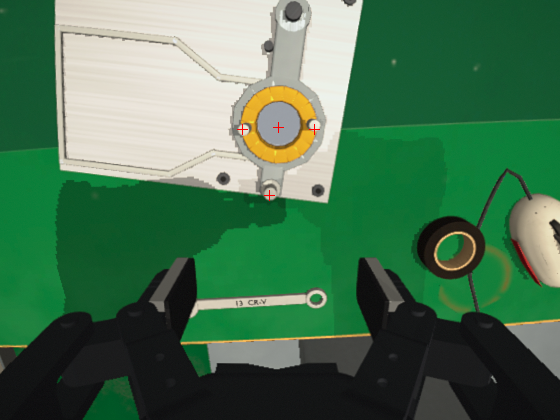

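The final picture shows the bridge closed over the cell: the stud is at (270,188) against a predicted (269,195), and the pins at (243,128) and (315,125) are on their marks. The glass shows inside the ring, and the tape and spanner look untouched.

```bash
python3 -c "
from workcell import ctrl
print(ctrl.close_job())"
```

```text
the job is handed in; nothing more can be done
None
```

I seated the glass, closed the bridge on its stop, screwed the ring down snug, and handed the job in at about 29 s. The hand-in reports no verdict, and the force between ring and glass cannot be measured directly.

- **Glass:** I pushed it along the deck with two-point finger contact. After it dropped, the top and wrist views showed it concentric with the cell, and it was never lifted.
- **Bridge:** I swung it by the stud until the stop pushed back with 7.6 N. The stud then measured (-49.6, -0.2) mm against the expected (-50, 0), and the final picture still shows the bridge closed.
- **Ring:** I turned it about 1.8 rad clockwise by both pins. Running torque was about 0.07 N m. It rose to about 0.25 on meeting the glass and peaked at 0.36, with noise of about 0.04. After a release and regrip it was back to 0.31 within 1°, so the preload held.

**Checks that disagreed:** The first contact readings (0.25, 0.27, 0.25) were noisy and did not rise steadily. In the final picture the stud sits about 7 px from its predicted mark along the arm's length, which fits the calibration error. The first move was refused because every key has to be given, and nothing moved. The check weight was out of view in the last picture, but the arm never went near it.

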